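# Open the seized touring clamp on the props shelf

### The job

Open the touring clamp that holds the telephone receiver: its bar knob is seized, so break it loose with a short firm twist anticlockwise (seen from above), then unscrew it all the way, and only then slide the jaw back until it rests snugly against its stop. Bring it up to the stop gently and do not haul on the jaw while it is still locked; leave the receiver lying where it is and do not disturb the other props.

Things in the scene. Friction and masses are not known exactly. Their poses are not given: they have to be found in the camera images.
- track: Aluminium clamp track screwed flat to the shelf, 60 wide (x) x 250 long (y) x 12 high mm. Origin: centre of its underside, on the shelf surface. Its y axis is the sliding direction: +y is 'open', -y carries a fixed plywood end block (60 x 20 mm, top 44 mm above the shelf) at y = -125 to -105 mm.
- jaw: Plywood sliding jaw on the track, 56 (x) x 70 (y) mm, from 12 to 34 mm above the shelf, with an 8 mm wide lip at its -y end up to 40 mm. Origin: centre of its underside (12 mm above the shelf). Axes as the track's. Starts closed; a pin worked by the knob locks it (1 mm of play) until the knob has been turned about 2.0 rad. Unlocked it slides toward the track's +y against about 8 N of steady friction (more than that means it has met something) and stays where left.
- knob (a joint): Angle of the clamp knob in rad. Starts at 0 (seized, tight) and grows anticlockwise seen from above, to an end stop at 2.6 (fully unscrewed; 2.3 or more counts). Gripped firmly across the bar it takes about 0.5 N m to start and stays that stiff for the first 0.45 rad or so, then suddenly lets go and turns freely (about 0.04 N m) and stays where left. Needs two grasps of about 1.3 rad.
- knob_grip (a point): Point on the knob's vertical axis at the height to grip, 66 mm above the shelf. The knob is a black plastic bar 56 long (this frame's x axis) x 14 thick (y) x 28 high mm, from 50 to 78 mm above the shelf, edges rounded, on a 13 mm steel stem standing in the middle of the jaw. The frame turns with the knob; at the start the bar lies along the track. The knob travels with the jaw, which can be slid by holding the knob or pushing it or the jaw.
- jaw_heel (a point): Middle of the jaw's +y end face, 35 mm from the knob axis, 23 mm above the shelf. Axes as the track's.
- stop: Steel stop block fixed on the track beyond the jaw's heel, 56 (x) x 18 (y) mm, top 34 mm above the shelf. Origin: middle of the lower edge of the face toward the jaw (12 mm above the shelf). It stands somewhere 40 to 75 mm from the closed jaw's heel. Rigid: the jaw should meet it with less than 16 N.
- stop_face (a point): Middle of the stop's face toward the jaw, 23 mm above the shelf. Axes as the track's; the jaw rests against the stop when jaw_heel reaches this point.
- receiver: Chrome telephone handset straddling the track, 228 long (x) x 58 wide x 46 high mm, 0.35 kg; a 23 mm thick round handle on two 58 mm cups standing on the shelf. The handle lies between end block and jaw with about 2 mm of play. Origin: on the shelf under its middle. Leave it in place.
- mug: Blue enamel mug, 82 across x 85 high mm, bystander. Origin: centre of its underside.
- compass: Brass pocket compass, 62 across x 18 high mm, bystander. Origin: centre of its underside.
- ashtray: Black round ashtray, 110 across x 28 high mm, bystander. Origin: centre of its underside.

How it is judged:
On the way, in this order (a step that is already met when the one before it is completed fails the run):
1. the knob is broken loose (turned 0.6 rad) with the jaw still closed (value of joint knob above 0.6 rad and distance of jaw from where it was at the start of the episode below 0.004 m), for 0.1 s.
2. the knob is unscrewed (2.3 rad or more) with the jaw still less than 12 mm from closed (value of joint knob above 2.3 rad and distance of jaw from where it was at the start of the episode below 0.012 m), for 0.1 s.
3. the jaw is back against its stop (within 2 mm) (y of jaw_heel in the frame of stop_face above -0.002 m), for 0.2 s.
At the end, for the whole second after the job is handed in: The knob is unscrewed by 2.3 rad or more, the jaw rests within 2 mm of its stop and is still, and the receiver lies within 10 mm of where it was (value of joint knob above 2.3 rad and y of jaw_heel in the frame of stop_face above -0.002 m and linear speed of jaw below 0.005 m/s and distance of receiver from where it was at the start of the episode below 0.01 m); the robot touches nothing.
It fails at once if the jaw is rammed into its stop (over 16 N) (contact force between jaw and stop above 16 N).
It fails at once if the jaw is hauled on while its pin still locks it (over 20 N on the pin) (contact force between jaw and track above 20 N).
It fails at once if the receiver is shifted by more than 15 mm (distance of receiver from where it was at the start of the episode above 0.015 m).
It fails at once if a bystander prop is moved by more than 20 mm or tipped (distance of any of mug, compass, ashtray from where it was at the start of the episode above 0.02 m or angle between any of mug, compass, ashtray's own z axis and vertical above 0.4 rad).
It also fails if it takes over 58 s, if anything falls off the work surface, if the arm or the gripper's body presses on something with over 40 N, if the wrist force passes 120 N, or if a joint passes its speed limit or range.

### The arm

A 6-joint arm with a two-finger parallel gripper is mounted at the origin on the work surface. World frame = base frame: x ahead of the robot, y to its left, z up, the work surface at z = 0. Lengths are in m, angles in rad, forces in N, time in s.
With the tool pointing down it reaches from about 0.3 to 1 m from the base axis. Payload 5.1 kg.
Tool frame: the origin (TCP) lies on the centre line of the jaws, within the pads' length; the fingertips stand 19 mm ahead of it and the grasp point (between the pads) is the TCP; z points along the fingers, y is the direction in which the jaws open and shut (so a half turn about z gives the same grasp; the last joint's range is limited). The gripper opens to 95 mm and grips with 3 to 60 N. Pads are 20 mm wide; open, the fingers measure 119 mm over their backs; the gripper's body (75 mm by 180 mm) begins 59 mm behind the grasp point.
Start: joints at [-1.368, 0.124, 1.65, -0, 1.367, -0.083], TCP at [0.183, -0.624, 0.234] pointing down, gripper open.
Joint ranges: [-2.61, 2.61], [-1.02, 2.33], [0.03, 2.71], [-1.35, 4.49], [0.32, 2.68], [-2.91, 2.91]. Speed limits (rad/s): [2.57, 2.57, 3.14, 3.14, 3.14, 3.14].

### API

Orientations are given as a rotation vector (axis times angle).
In Python, from workcell import bot, hand, solver, optics, finder gives the robot as it stands. Calls block until the motion is done:
- bot.reach(position, orientation): joint-space move of the TCP to a pose.
- bot.move_straight(position, ori=None, velocity=0.15): straight line of the TCP; ori=None keeps the orientation; velocity is the mean speed in m/s.
- bot.goto_joints(angles): joint-space move.
- hand.set_gripper(opening, newtons=None): finger opening in m; newtons is the grip in N (None keeps the last); returns when the fingers have stopped.
- bot.hold(seconds).
- solver.solve_ik(position, orientation): joint angles nearest the present ones, or None.
- optics.get_image(name): name is "side" or "top"; returns a dict with "frame" (400x640x3 uint8, red, green, blue), "K" (3x3 intrinsics, pixels), "R" (3x3) and "t" (3): a world point X has camera coordinates R X + t. Camera axes: x right, y down, z forward; pixel columns grow to the right and rows downward; lengths in m; the calibration is good to about 2 mm. A picture is of the moment at which its call begins. There is no depth.
A pose or a line that the arm cannot do raises bot.Unreachable and nothing moves.
- bot.sign_off(): hands the job in, once; it reports no verdict.
Trained networks look in a picture, given as the dict that the camera call returned (one of the last four; its "shot" number tells which), for a name from the list of things; names that differ only in an ending like _2 or _b are one class to them, and where a whole thing is asked for, a point or a joint stands for the part that bears it (a point fixed in the world has none). Each returns a list of dicts, best first, with "p" (0 to 1); they miss things now and then, are a little off and sometimes report something else, mostly with a low value. They report only what shows in the picture. A call takes as long as a camera call.
- finder.regions_of(label, picture): "region" (400x640 bool, what is visible of it) and "xy" ([column, row] as shares, 0 to 1, of the picture: columns of its width, rows of its height, amid what is visible of it).
- finder.spot_point(label, picture): "xy" ([column, row] as shares, 0 to 1, of the picture: columns of its width, rows of its height: a listed point, or the origin of a listed thing).
Readings, each from a call of its own:
- bot.get_time_s(): time.
- bot.get_joints(): joint angles.
- bot.get_dq(): joint speeds.
- bot.get_joint_torque(): joint torques, N m.
- bot.get_tool_pos(): TCP position.
- bot.get_orientation(): TCP orientation.
- bot.get_wrist_force(): force on the tool from outside, world axes, zero at the start.
- bot.get_moment(): the same for the moment, N m.
- bot.get_grip_width(): finger opening in m.
Only numpy, scipy, OpenCV 4.12 (cv2) and the standard library are available. Lean on these libraries where they do the work, as an engineer would, in place of code of your own. Each camera call takes 0.05 s, during which the arm holds its last target.

## Working session

There is one attempt and no reset: what is moved stays moved. The work goes in short steps, each a Python script; the robot and the scene stay as the last script left them, time stands still between calls to the robot, and variables do not carry over. Pictures are saved under pics/ and viewed, and the job is handed in when it is done.

```bash
ls; mkdir -p pics; python3 - <<'E'
from workcell import bot, hand, solver, optics, finder
import cv2
for n in ("side","top"):
    im=optics.get_image(n)
    cv2.imwrite(f"pics/{n}0.png",im["frame"][:,:,::-1])
    print(n,im["K"].tolist(),im["R"].tolist(),im["t"].tolist())
    for l in ["knob_grip","jaw_heel","stop_face","jaw","stop","track","receiver","mug","compass","ashtray"]:
        r=finder.spot_point(l,im)
        print(l,[(round(q["p"],2),round(q["xy"][0]*640,1),round(q["xy"][1]*400,1)) for q in r[:2]])
print(bot.get_time_s(),bot.get_orientation(),bot.get_grip_width())
E
```

```text
pics
side [[481.88478438475545, 0.0, 314.41303881894396], [0.0, 481.88478438475545, 198.8991482711455], [0.0, 0.0, 1.0]] [[-0.8212452432463534, -0.5703967257589799, -0.014276753436006016], [-0.4299923705295305, 0.6351536335560809, -0.6416279475419554], [0.3750504122536495, -0.520795004799338, -0.7668831405399553]] [0.4592479991960801, 0.2820842815121829, 0.9863674368054631]
knob_grip [(0.49, 304.4, 201.3)]
jaw_heel [(0.88, 296.4, 219.0)]
stop_face [(0.54, 306.1, 220.0), (0.51, 278.2, 233.0)]
jaw [(0.7, 290.2, 226.2), (0.57, 307.2, 218.0)]
stop [(0.72, 280.3, 232.8), (0.63, 290.2, 223.6)]
track [(0.9, 292.6, 223.6)]
receiver [(0.64, 323.3, 207.0), (0.51, 230.4, 327.1)]
mug [(0.63, 231.4, 328.5)]
compass [(0.68, 432.6, 145.0), (0.44, 281.9, 231.3)]
ashtray [(0.8, 376.8, 126.7)]
top [[371.08888177543827, 0.0, 317.59442670176503], [0.0, 371.08888177543827, 201.97373257237672], [0.0, 0.0, 1.0]] [[0.008713642496303653, -0.999954004368948, 0.0040076902265944545], [-0.9977655522345683, -0.008959929317451938, -0.06620893021845951], [0.06624179351808937, -0.003421814304136745, -0.9977977329992159]] [0.006543167756437066, 0.5531904685581029, 1.0297150517007905]
knob_grip [(0.46, 315.1, 194.3)]
jaw_heel [(0.59, 301.7, 193.5)]
stop_face [(0.62, 287.5, 185.9)]
jaw [(0.63, 315.3, 198.0)]
stop [(0.73, 284.9, 191.1)]
track [(0.9, 300.1, 194.5)]
receiver [(0.78, 333.6, 204.8)]
mug [(0.83, 201.0, 203.1)]
compass [(0.73, 299.4, 196.3), (0.72, 454.0, 246.2)]
ashtray [(0.85, 445.9, 193.5)]
1.1 [-3.10953654e+00 -4.47380190e-01 -8.71659275e-06] 0.09478508175967691
```

View pics/side0.png

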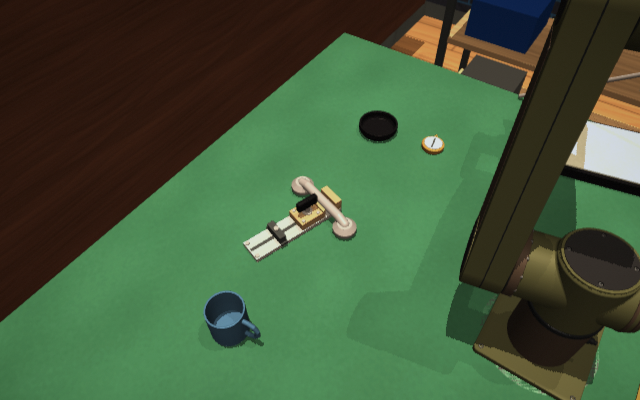

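View pics/top0.png

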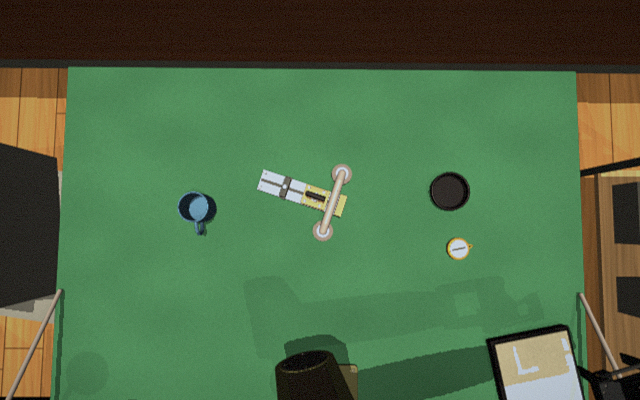

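```bash
python3 -c "
import cv2
a=cv2.imread('pics/side0.png')[150:290,210:400];cv2.imwrite('pics/side0c.png',cv2.resize(a,None,fx=4,fy=4,interpolation=cv2.INTER_CUBIC))
a=cv2.imread('pics/top0.png')[130:270,220:400];cv2.imwrite('pics/top0c.png',cv2.resize(a,None,fx=4,fy=4,interpolation=cv2.INTER_CUBIC))"
```

```text
(no output)
```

View pics/side0c.png

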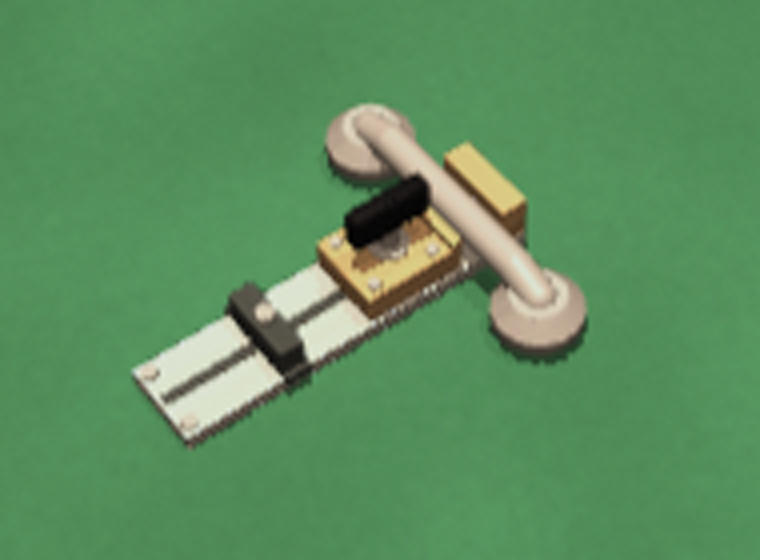

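View pics/top0c.png

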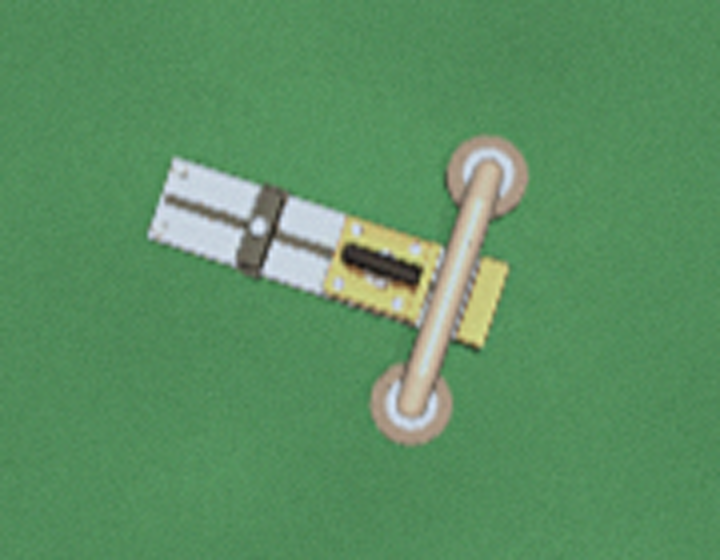

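The side view shows the jaw with its black knob at about (306,203) and the stop at (277,233). In the top view the knob is at (316,196) and the stop at (286,187). The open end of the track points left, towards world +y. I'll refine these with masks and triangulation.

```bash
cat > h.py <<'E'
from workcell import bot, hand, solver, optics, finder
import numpy as np, cv2
from scipy.optimize import least_squares
from scipy.spatial.transform import Rotation as Ro
def proj(im,X):
    X=np.atleast_2d(X); c=X@np.array(im["R"]).T+im["t"]; p=c@np.array(im["K"]).T
    return p[:,:2]/p[:,2:]
def box(x0,x1,y0,y1,z0,z1):
    return np.array([[x,y,z] for x in(x0,x1) for y in(y0,y1) for z in(z0,z1)])
def hullcen(pts,im,bias=0):
    h=cv2.convexHull(pts.astype(np.float32)); m=cv2.moments(h); return np.array([m["m10"],m["m01"]])/m["m00"]
def mask(im,l):
    r=finder.regions_of(l,im)
    return [(q["p"],q["region"]) for q in r]
def place(x,y,yaw,P):
    c,s=np.cos(yaw),np.sin(yaw)
    return np.c_[x+c*P[:,0]-s*P[:,1], y+s*P[:,0]+c*P[:,1], P[:,2]]
E
python3 - <<'E'
from h import *
ims={n:optics.get_image(n) for n in("side","top")}
obs={}
for n,im in ims.items():
    for l in ["knob_grip","stop","jaw","track"]:
        for p,r in mask(im,l)[:2]:
            m=cv2.moments(r.astype(np.uint8),True); cs,_=cv2.findContours(r.astype(np.uint8),0,2)
            c=max(cs,key=cv2.contourArea); rect=cv2.minAreaRect(c)
            cen=(m["m10"]/m["m00"],m["m01"]/m["m00"])
            print(n,l,round(p,2),int(r.sum()),np.round(cen,2),np.round(rect[0],1),np.round(rect[1],1),round(rect[2],1))
            obs.setdefault((n,l),cen)
# fit: knob & stop mask centroids, hand picked corners
f=lambda u,v,o:(np.array([u,v])+.5)/4-.5+o
S,T=np.array([210,150]),np.array([220,130])
pts=[("side",(-.03,.125,.012),f(190,438,S)),("side",(.03,.125,.012),f(135,372,S)),
("top",(.03,.125,.012),f(173,157,T)),("top",(-.03,.125,.012),f(149,236,T)),
("top",(.03,-.125,.044),f(510,264,T)),("top",(-.03,-.125,.044),f(482,348,T)),
("side",(.03,-.125,.044),f(462,145,S)),("side",(-.03,-.125,.044),f(526,205,S))]
bar=box(-.007,.007,-.028,.028,.05,.078); stp=box(-.028,.028,0,.018,.012,.034)
def res(q,full=False):
    x,y,yaw,kn,st=q[:5]
    r=[]
    for n,P,o in pts: r.append(proj(ims[n],place(x,y,yaw,np.array([P])))[0]-o)
    for n in ims:
        r.append(hullcen(proj(ims[n],place(x,y,yaw,bar+[0,kn,0])),0)-obs[(n,"knob_grip")])
        r.append(hullcen(proj(ims[n],place(x,y,yaw,stp+[0,st,0])),0)-obs[(n,"stop")])
    return np.concatenate(r)
s=least_squares(res,[.53,.02,-.25,-.02,.05],loss="soft_l1")
print(np.round(s.x,4)); print(np.round(res(s.x),1).reshape(-1,2).tolist())
x,y,yaw,kn,st=s.x
print("knob",place(x,y,yaw,np.array([[0,kn,.066]])),"gap",st-kn-.035)
print(bot.get_time_s())
E
```

```text
side knob_grip 0.53 226 [306.05 203.12] [307.  203.8] [12.6 23.5] 61.4
side stop 0.58 257 [276.69 232.23] [277.1 232.4] [27.8 10.1] 50.2
side jaw 0.57 781 [307.06 211.91] [306.6 211.9] [25.5 33.7] 58.0
side jaw 0.17 269 [306.14 203.21] [307.1 204. ] [14.  25.3] 60.3
side track 0.69 1406 [285.03 230.31] [261.8 244.3] [24.7 30.5] 56.3
top knob_grip 0.42 1055 [196.21 208.6 ] [197.3 208.8] [41.  34.6] 45.0
top stop 0.49 148 [284.5  186.53] [284.3 186.5] [ 6.6 22.8] 18.4
top jaw 0.97 512 [314.98 196.39] [314.9 196.3] [25.3 20.2] 18.4
top track 0.81 896 [290.33 188.75] [270.2 182.2] [22.1 19.9] 18.4
[ 0.5799  0.0571 -0.2712 -0.0342  0.0425]
[[1.8, 1.5], [0.7, 1.4], [-0.3, 1.6], [-0.4, 2.0], [0.6, -2.0], [1.7, -2.1], [0.0, -2.5], [0.0, -3.5], [-1.9, 0.4], [-0.1, 0.6], [116.7, -14.4], [-0.6, 0.6]]
knob [[0.57069769 0.02406714 0.066     ]] gap 0.041715952240349255
1.6
```

The network's top-view "knob_grip" at (196,209) is really the mug. I'll drop it and threshold the black bar instead.

```bash
cat > fit.py <<'E'
from h import *
ims={n:optics.get_image(n) for n in("side","top")}
obs={}
def dark(im,c,r):
    g=im["frame"].astype(float).max(2); u0,v0=c; sub=g[v0-r:v0+r,u0-r:u0+r]
    m=(sub<45).astype(np.uint8); n,l,st,ce=cv2.connectedComponentsWithStats(m)
    i=1+np.argmax(st[1:,4]); return ce[i]+[u0-r,v0-r],st[i,4],cv2.minAreaRect(np.argwhere(l==i)[:,::-1].astype(np.float32))
for n,c in (("side",(306,203)),("top",(315,196))):
    ce,a,rect=dark(ims[n],c,18); print(n,ce,a,rect); obs[(n,"knob_grip")]=ce
for n,c in (("side",(276.69,232.23)),("top",(284.5,186.53))): obs[(n,"stop")]=c
f=lambda u,v,o:(np.array([u,v])+.5)/4-.5+o
S,T=np.array([210,150]),np.array([220,130])
pts=[("side",(-.03,.125,.012),f(190,438,S)),("side",(.03,.125,.012),f(135,372,S)),
("top",(.03,.125,.012),f(173,157,T)),("top",(-.03,.125,.012),f(149,236,T)),
("top",(.03,-.125,.044),f(510,264,T)),("top",(-.03,-.125,.044),f(482,348,T)),
("side",(.03,-.125,.044),f(462,145,S)),("side",(-.03,-.125,.044),f(526,205,S))]
bar=box(-.007,.007,-.028,.028,.05,.078); stp=box(-.028,.028,0,.018,.012,.034)
def res(q):
    x,y,yaw,kn,st=q[:5]
    r=[]
    for n,P,o in pts: r.append(proj(ims[n],place(x,y,yaw,np.array([P])))[0]-o)
    for n in ims:
        r.append(hullcen(proj(ims[n],place(x,y,yaw,bar+[0,kn,0])),0)-obs[(n,"knob_grip")])
        r.append(hullcen(proj(ims[n],place(x,y,yaw,stp+[0,st,0])),0)-obs[(n,"stop")])
    return np.concatenate(r)
s=least_squares(res,[.53,.02,-.25,-.02,.05],loss="soft_l1")
print(np.round(s.x,4)); print(np.round(res(s.x),1).reshape(-1,2).tolist())
x,y,yaw,kn,st=s.x
print("knob",place(x,y,yaw,np.array([[0,kn,.066]])),"gap",st-kn-.035)
print(bot.get_time_s())
E
python3 fit.py
```

```text
side [306.25490196 202.53431373] 204 ((18.19230842590332, 17.538463592529297), (9.429903030395508, 23.574756622314453), 56.30992889404297)
top [311.75 196.25] 16 ((15.226027488708496, 18.602739334106445), (14.317582130432129, 1.4069297313690186), 24.443954467773438)
[ 0.5798  0.0602 -0.2947 -0.0472  0.0405]
[[-0.1, 1.8], [-0.6, 1.4], [-0.9, 0.7], [-1.4, 0.9], [-0.6, -0.9], [-0.0, -1.2], [0.3, -1.2], [-0.1, -1.9], [1.7, -0.6], [-0.6, 0.8], [4.5, -0.3], [-0.9, 0.4]]
knob [[0.56608709 0.01507473 0.066     ]] gap 0.05270325478766022
1.7
```

```bash
sed -i 's/sub<45/sub<TH/; s/def dark(im,c,r):/def dark(im,c,r,TH):/; s/dark(ims\[n\],c,18)/dark(ims[n],c,18,45 if n=="side" else 85)/; s/soft_l1/linear/' fit.py; sed -i 's/max(2); u0/mean(2); u0/' fit.py; python3 fit.py; python3 - <<'E'
import cv2,numpy as np
a=cv2.imread('pics/top0.png')[187:206,303:330].mean(2).astype(int)
print(a)
E
```

```text
side [306.17209302 202.5627907 ] 215 ((18.191177368164062, 17.485294342041016), (10.289915084838867, 23.49530601501465), 59.03623962402344)
top [314.92592593 195.97222222] 108 ((17.649999618530273, 18.049999237060547), (20.238576889038086, 5.375871658325195), 18.43494987487793)
[ 0.5799  0.059  -0.316  -0.0419  0.0391]
[[-0.7, 0.8], [-0.7, 0.2], [0.0, -0.1], [-0.9, -0.1], [-0.2, 0.0], [-0.1, -0.3], [1.4, -1.0], [0.6, -1.4], [0.5, 0.3], [-0.0, -0.2], [-0.2, -0.3], [0.1, 0.2]]
knob [[0.56689893 0.01917103 0.066     ]] gap 0.046046262745264896
1.8
[[210 209 178 171 176 215 216 155 168 169 174 167 157 151 134 130 108  99
  101 106 108 106 109 111 111 110 108]
 [212 210 178 172 175 203 205 161 165 173 172 176 172 174 173 163 150 137
  127 112  98 103 104 111 105 112 105]
 [209 200 178 175 177 183 187 181 179 172 176 172 170 176 169 170 176 168
  159 149 139 124 106  98 100 106  97]
 [212 182 173 143 133 136 161 183 180 179 178 177 175 171 171 171 172 167
  170 169 169 144 149 134 123 128 105]
 [196 174 148  89  65  55 100 125 133 158 177 181 180 181 176 177 174 172
  172 188 192 193 184 1
[... 898 characters left out ...]
 155 185 170 185 130]
 [187 213 192 179 175 171 173 178 185 201 175 187 185 134 115  79  70  65
   43  30  40  59 180 180 124 127 135]
 [192 213 191 183 177 175 179 175 174 181 181 182 178 135 153 120 105 108
   92  68  64 111 177 186 103  95 140]
 [187 200 179 176 179 177 172 176 173 175 172 163 156 147 174 160 157 155
  152 118  94 156 179 172 104 107 157]
 [133 145 171 173 178 182 181 178 180 175 171 177 173 174 180 170 175 176
  179 153 134 173 182 145 137 138 171]
 [ 75 104 142 133 144 171 175 180 177 181 179 175 179 173 174 173 196 192
  174 171 171 181 181 130 143 152 176]
 [ 84 108 104  79 138 150 137 143 169 180 179 177 178 177 182 193 214 196
  171 162 174 179 169 145 124 160 179]]
```

The fit holds to about 1 px: knob at (0.567, 0.019), track yaw −0.316, stop gap about 46 mm. Next I'll check IK and the wrist range for the twist.

```bash
cat >> h.py <<'E'
YAW=-0.316; K0=np.array([0.5669,0.0192]); AX=np.array([-np.sin(YAW),np.cos(YAW)])  # open dir
def ori(psi): return (Ro.from_euler('z',psi)*Ro.from_euler('x',np.pi)).as_rotvec()
def W(): return np.array(bot.get_wrist_force()),np.array(bot.get_moment())
E
python3 - <<'E'
from h import *
for z in (.068,.12):
  for psi in np.arange(-2.2,4.6,.2): 
    q=solver.solve_ik([*K0,z],ori(psi)); print(round(psi,2),None if q is None else np.round(q,2))
print(bot.get_time_s(), W())
E
```

```text
-2.2 [-0.06  0.11  1.97  0.    1.07 -2.57]
-2.0 [-0.06  0.11  1.97 -0.    1.07 -2.77]
-1.8 None
-1.6 None
-1.4 None
-1.2 [-0.06  0.11  1.97  0.    1.07  2.71]
-1.0 [-0.06  0.11  1.97 -0.    1.07  2.51]
-0.8 [-0.06  0.11  1.97  0.    1.07  2.31]
-0.6 [-0.06  0.11  1.97 -0.    1.07  2.11]
-0.4 [-0.06  0.11  1.97 -0.    1.07  1.91]
-0.2 [-0.06  0.11  1.97 -0.    1.07  1.71]
0.0 [-0.06  0.11  1.97 -0.    1.07  1.51]
0.2 [-0.06  0.11  1.97  0.    1.07  1.31]
0.4 [-0.06  0.11  1.97 -0.    1.07  1.11]
0.6 [-0.06  0.11  1.97 -0.    1.07  0.91]
0.8 [-0.06  0.11  1.97 -0.    1.07  0.71]
1.0 [-0.06  0.11  1.97 -0.    1.07  0.51]
1.2 [-0.06  0.11  1.97  0.    1.07  0.31]
1.4 [-0.06  0.11  1.97  0.    1.07  0.11]
1.6 [-0.06  0.11  1.97 -0.    1.07 -0.09]
1.8 [-0.06  0.11  1.97 -0.    1.07 -0.29]
2.0 [-0.06  0.11  1.97  0.    1.07 -0.49]
2.2 [-0.06  0.11  1.97  0.    1.07 -0.69]
2.4 [-0.06  0.11  1.97  0.    1.07 -0.89]
2.6 [-0.06  0.11  1.97  0.    1.07 -1.09]
2.8 [-0.06  0.11  1.97  0.    1.07 -1.29]
3.0 [-0.06  0.11  1.97  0.    1.07 -1.49]
3.2 [-0.06  0.11  1.97  0.    1.07 -1.69]
3.4 [-0.06  
[... 980 characters left out ...]
1.16 -0.09]
1.8 [-0.06  0.04  1.94 -0.    1.16 -0.29]
2.0 [-0.06  0.04  1.94  0.    1.16 -0.49]
2.2 [-0.06  0.04  1.94  0.    1.16 -0.69]
2.4 [-0.06  0.04  1.94  0.    1.16 -0.89]
2.6 [-0.06  0.04  1.94  0.    1.16 -1.09]
2.8 [-0.06  0.04  1.94  0.    1.16 -1.29]
3.0 [-0.06  0.04  1.94  0.    1.16 -1.49]
3.2 [-0.06  0.04  1.94  0.    1.16 -1.69]
3.4 [-0.06  0.04  1.94  0.    1.16 -1.89]
3.6 [-0.06  0.04  1.94  0.    1.16 -2.09]
3.8 [-0.06  0.04  1.94  0.    1.16 -2.29]
4.0 [-0.06  0.04  1.94  0.    1.16 -2.49]
4.2 [-0.06  0.04  1.94  0.    1.16 -2.69]
4.4 [-0.06  0.04  1.94 -0.    1.16 -2.89]
1.8 (array([-0.20969986, -0.04508407,  0.32729063]), array([ 0.01772162, -0.03856412,  0.00396517]))
```

Joint 6 allows the full 2.6 rad in one grasp (0.26 → −2.35). I'll approach and grip lightly first to centre.

```bash
python3 - <<'E'
from h import *
psi=YAW+np.pi/2
bot.reach([*K0,.20],ori(psi)); print(bot.get_time_s())
hand.set_gripper(.05,5)
bot.move_straight([*K0,.10],velocity=.15)
f0,m0=W(); print("free",f0,m0,bot.get_time_s())
bot.move_straight([*K0,.068],velocity=.06)
print(W(),bot.get_time_s())
hand.set_gripper(.0,5)
print("grip",bot.get_grip_width(),W(),bot.get_tool_pos(),bot.get_time_s())
np.save("f0.npy",np.array([f0,m0]))
im=optics.get_image("side"); a=im["frame"][130:270,220:400,::-1]; cv2.imwrite("pics/g1.png",cv2.resize(a,None,fx=4,fy=4))
E
```

```text
4.45
free [-0.07199948 -0.32228537  1.59329153] [-0.00402413 -0.12399406 -0.00205956] 6.175
(array([-0.30015064, -0.30117634,  0.50367129]), array([-0.02671026, -0.06201838, -0.00503794])) 6.8583
grip 0.013677801027362485 (array([ 2.58802605, -1.30688206, -2.00507918]), array([-0.17647648, -0.48366949, -0.01267828])) [0.56747939 0.01905875 0.06818562] 7.5333
```

View pics/g1.png

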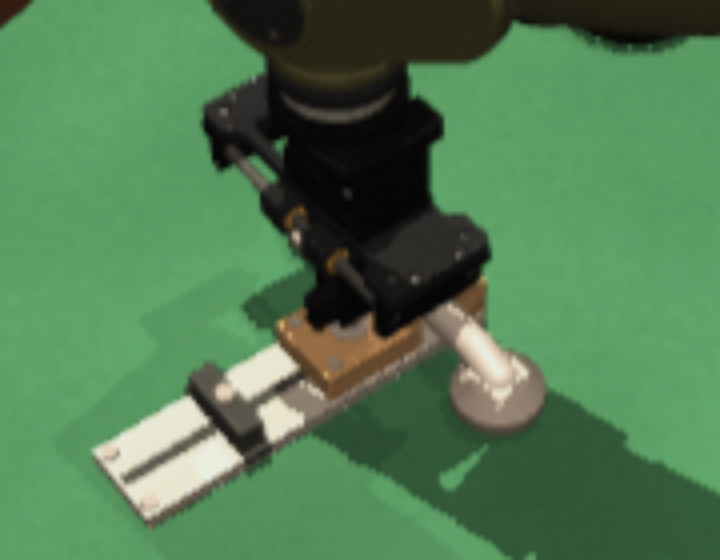

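The grip width is 13.7 mm, which matches the bar, and the sideways force is only 2.7 N at about 4.5 N/mm arm stiffness. In the picture the fingers straddle the knob and clear the handle. I'll grip firmly and twist in steps, nulling the lateral force as I go.

```bash
cat > twist.py <<'E'
from h import *
import sys
f0,m0=np.load("f0.npy")
KS=4500.
def null(cmd,g=.6):
    f,m=W(); f=f-f0
    d=g*f[:2]/KS; n=np.linalg.norm(d)
    if n>.0015: d*=.0015/n
    return cmd+d,f,m
def run(cmd,psi,target,step):
    i=0
    while psi<target-1e-6:
        psi=min(psi+step,target)
        bot.goto_joints(solver.solve_ik([*cmd,.068],ori(psi)))
        cmd,f,m=null(cmd); w=bot.get_grip_width()
        print(round(psi,3),np.round(f,1),"mz",round(m[2],2),"w",round(w*1e3,1),"cmd",np.round(cmd*1e3,1),round(bot.get_time_s(),1))
        if np.linalg.norm(f[:2])>10 or w>.017: print("STOP"); break
    np.save("st.npy",[*cmd,psi]); return cmd,psi
E
python3 - <<'E'
from twist import *
psi=YAW+np.pi/2
cmd=K0+np.array([.95,-.31])*.0007
bot.move_straight([*cmd,.068],velocity=.05)
hand.set_gripper(0,60)
for _ in range(3):
    cmd,f,m=null(cmd); print(np.round(f,1),np.round(m,2),bot.get_grip_width(),cmd)
    bot.move_straight([*cmd,.068],velocity=.05)
cmd,psi=run(cmd,psi,psi+.3,.06)
E
```

```text
[0.3 0.6 0.9] [-0.06 -0.17 -0.05] 0.013860883615714081 [0.56760742 0.01905902]
[-0.5 -0.   1.3] [-0.1  -0.02 -0.1 ] 0.013809105856359805 [0.56753951 0.01905853]
[1.1 0.1 2. ] [-0.14  0.02 -0.01] 0.013845394986332473 [0.56768256 0.01907081]
1.315 [-2.6 -0.   2.8] mz -0.33 w 13.9 cmd [567.3  19.1] 9.1
1.375 [-0.3  0.2  3.3] mz -0.17 w 13.5 cmd [567.3  19.1] 9.3
1.435 [-0.8 -1.3  3.8] mz -0.37 w 13.8 cmd [567.2  18.9] 9.6
1.495 [-1.6  0.6  3.4] mz -0.19 w 13.7 cmd [567.  19.] 9.8
1.555 [0.  0.8 3.2] mz 0.08 w 13.5 cmd [567.   19.1] 10.1
```

```bash
python3 - <<'E'
from twist import *
*c,psi=np.load("st.npy"); cmd=np.array(c)
p0=YAW+np.pi/2
cmd,psi=run(cmd,psi,p0+.75,.09)
print(Ro.from_rotvec(bot.get_orientation()).as_matrix()[:2,1],bot.get_tool_pos())
bot.hold(.15)
im=optics.get_image("side"); a=im["frame"][130:270,220:400,::-1]; cv2.imwrite("pics/g2.png",cv2.resize(a,None,fx=4,fy=4))
E
```

```text
1.645 [0.1 0.3 3.5] mz -0.2 w 13.5 cmd [567.   19.2] 10.3
1.735 [ 1.  -2.7  0.8] mz 0.14 w 13.9 cmd [567.1  18.8] 10.6
1.825 [ 1.1 -1.4 -0.2] mz 0.04 w 13.7 cmd [567.3  18.6] 10.8
1.915 [ 0.9 -0.7 -0.2] mz 0.07 w 13.5 cmd [567.4  18.5] 11.1
2.005 [-0.6  0.5  1.3] mz 0.04 w 13.2 cmd [567.3  18.6] 11.3
[0.90908557 0.41660898] [0.56700935 0.01879643 0.06780169]
```

View pics/g2.png

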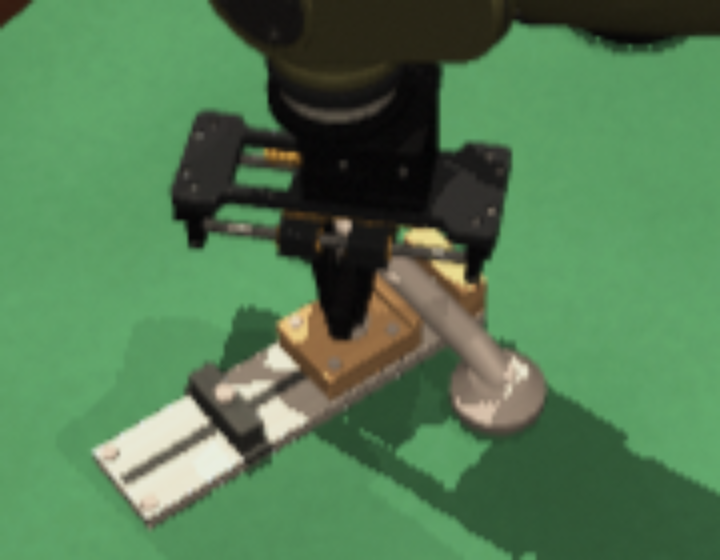

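It has broken loose: the moment dropped past about 0.45 rad and the jaw hasn't moved. Continuing in the same grasp to about 2.5 rad.

```bash
python3 - <<'E'
from twist import *
*c,psi=np.load("st.npy"); cmd=np.array(c)
p0=YAW+np.pi/2
cmd,psi=run(cmd,psi,p0+2.5,.125)
R=Ro.from_rotvec(bot.get_orientation()).as_matrix(); print("turned",np.arctan2(R[0,1],-R[1,1])%6.283-p0,bot.get_tool_pos())
bot.hold(.15)
im=optics.get_image("side"); a=im["frame"][130:270,220:400,::-1]; cv2.imwrite("pics/g3.png",cv2.resize(a,None,fx=4,fy=4))
E
```

```text
2.13 [-1.1  1.   1.4] mz 0.08 w 13.5 cmd [567.1  18.7] 11.8
2.255 [-0.3  1.2  0.5] mz 0.01 w 13.7 cmd [567.1  18.9] 12.0
2.38 [-0.8 -0.5  0.9] mz 0.05 w 13.3 cmd [567.   18.8] 12.2
2.505 [-1.4 -0.   0.7] mz 0.09 w 13.5 cmd [566.8  18.8] 12.5
2.63 [-1.5 -1.2 -0.9] mz 0.08 w 13.6 cmd [566.6  18.6] 12.8
2.755 [-0.4 -0.6 -2. ] mz 0.06 w 13.7 cmd [566.6  18.6] 13.0
2.88 [ 0.4 -1.8 -2.6] mz 0.04 w 14.1 cmd [566.6  18.3] 13.2
3.005 [ 0.7 -1.4 -2.5] mz 0.02 w 13.7 cmd [566.7  18.1] 13.5
3.13 [ 1.  -0.1 -1.5] mz 0.01 w 13.4 cmd [566.8  18.1] 13.8
3.255 [-0.8 -1.1 -1.1] mz 0.05 w 13.8 cmd [566.7  18. ] 14.0
3.38 [-0.5  0.1 -1.7] mz 0.01 w 13.8 cmd [566.7  18. ] 14.2
3.505 [-1.  -2.5 -3.3] mz 0.01 w 13.8 cmd [566.5  17.6] 14.5
3.63 [-0.1  0.5 -4.3] mz 0.05 w 13.8 cmd [566.5  17.7] 14.8
3.755 [-0.  -0.5 -4.2] mz 0.03 w 13.7 cmd [566.5  17.6] 15.0
turned 2.4938031203519957 [0.56659564 0.01772287 0.06785865]
```

View pics/g3.png

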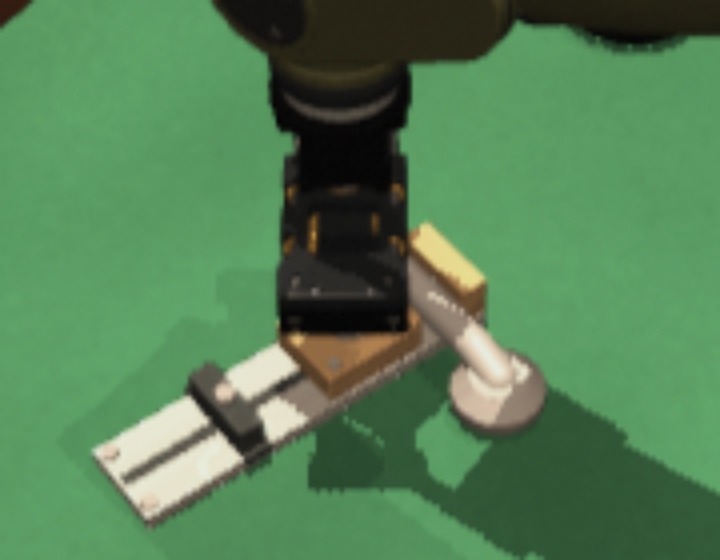

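```bash
cat > slide.py <<'E'
from twist import *
TX=np.array([np.cos(YAW),np.sin(YAW)])
def favg(n=5):
    a=[]
    for _ in range(n): a.append(W()[0][:2]-f0[:2]); bot.hold(.01)
    a=np.mean(a,0); return a@AX,a@TX
E
python3 - <<'E'
from slide import *
*c,psi=np.load("st.npy"); cmd=np.array(c)
p0=YAW+np.pi/2
cmd,psi=run(cmd,psi,p0+2.56,.03)
print(favg(), bot.get_tool_pos())
base=np.array(bot.get_tool_pos()[:2]); np.save("base.npy",base)
for i in range(8):
    cmd=cmd+AX*.004
    bot.move_straight([*cmd,.068],velocity=.03)
    a,l=favg(); cmd=cmd+TX*np.clip(.6*l/KS,-.001,.001)
    d=np.array(bot.get_tool_pos()[:2])-base
    print("cmd",round((cmd-base)@AX*1e3,1),"act",round(d@AX*1e3,1),round(d@TX*1e3,1),"Fa",round(a,1),"Fl",round(l,1),round(bot.get_time_s(),1))
    if abs(a)>13: print("STOP");break
np.save("st.npy",[*cmd,psi])
im=optics.get_image("side"); a=im["frame"][130:270,220:400,::-1]; cv2.imwrite("pics/g4.png",cv2.resize(a,None,fx=4,fy=4))
E
```

```text
3.785 [ 0.7  0.  -6.5] mz 0.01 w 13.3 cmd [566.6  17.6] 15.4
3.815 [ 2.2 -0.2 -6.8] mz 0.04 w 13.7 cmd [566.9  17.6] 15.7
(np.float64(0.6727091205671282), np.float64(1.6484987708166312)) [0.56662084 0.01767959 0.06786021]
cmd 4.0 act 2.7 0.1 Fa -5.3 Fl 0.4 16.1
cmd 8.0 act 6.4 0.0 Fa -6.1 Fl 0.5 16.4
cmd 12.0 act 10.4 0.1 Fa -5.9 Fl 0.1 16.7
cmd 16.0 act 14.4 0.1 Fa -6.0 Fl 0.3 17.0
cmd 20.0 act 18.4 0.1 Fa -6.2 Fl -0.4 17.4
cmd 24.0 act 22.4 0.1 Fa -5.9 Fl -0.0 17.7
cmd 28.0 act 26.4 0.1 Fa -5.9 Fl 0.4 18.0
cmd 32.0 act 30.4 0.1 Fa -6.1 Fl -0.3 18.3
```

View pics/g4.png

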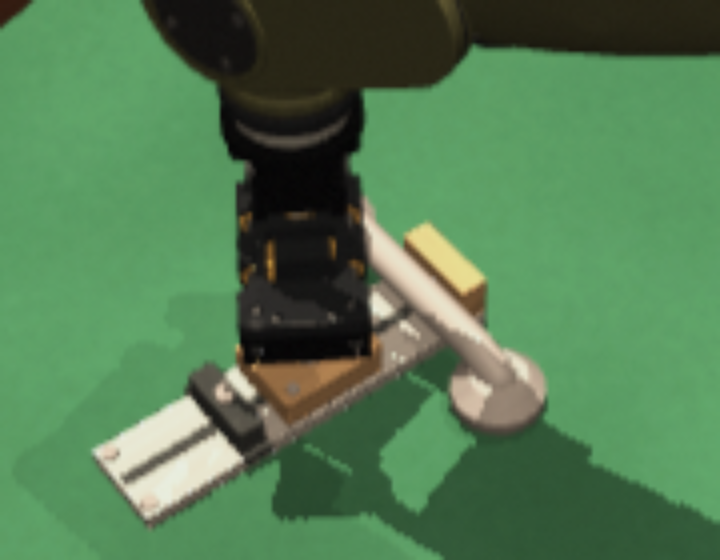

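The jaw is sliding freely at a steady 6 N or so, and the receiver hasn't moved. A gap of about 15 mm to the stop is still visible. Next I'll creep up in small steps, watching force against travel.

```bash
cat > creep.py <<'E'
from slide import *
*c,psi=np.load("st.npy"); cmd=np.array(c); base=np.load("base.npy")
for i in range(45):
    s=(cmd-base)@AX
    st=.001 if s<.039 else .0004
    cmd=cmd+AX*st
    bot.move_straight([*cmd,.068],velocity=.01)
    a,l=favg(6); cmd=cmd+TX*np.clip(.6*l/KS,-.001,.001)
    d=np.array(bot.get_tool_pos()[:2])-base
    print("cmd",round((cmd-base)@AX*1e3,1),"act",round(d@AX*1e3,2),"Fa",round(a,1),"Fl",round(l,1),round(bot.get_time_s(),1))
    if a<-8.5 or (cmd-base)@AX-d@AX>.0026: print("STOP");break
    if bot.get_time_s()>42: break
np.save("st.npy",[*cmd,psi])
im=optics.get_image("side"); a=im["frame"][130:270,220:400,::-1]; cv2.imwrite("pics/g5.png",cv2.resize(a,None,fx=4,fy=4))
E
python3 creep.py
```

```text
cmd 33.0 act 31.1 Fa -6.7 Fl -0.3 18.7
cmd 34.0 act 32.0 Fa -7.0 Fl 0.0 19.0
cmd 35.0 act 33.03 Fa -6.9 Fl 0.1 19.3
cmd 36.0 act 34.02 Fa -7.0 Fl 0.0 19.6
cmd 37.0 act 35.01 Fa -6.9 Fl 0.1 19.9
cmd 38.0 act 35.99 Fa -7.7 Fl 0.5 20.2
cmd 39.0 act 37.01 Fa -7.3 Fl -0.2 20.5
cmd 39.4 act 37.34 Fa -7.8 Fl 0.5 20.8
cmd 39.8 act 37.73 Fa -7.4 Fl -0.6 21.1
cmd 40.2 act 38.12 Fa -7.1 Fl -0.2 21.4
cmd 40.6 act 38.52 Fa -7.1 Fl 0.4 21.7
cmd 41.0 act 38.92 Fa -7.1 Fl -0.1 22.0
cmd 41.4 act 39.32 Fa -7.9 Fl -0.1 22.3
cmd 41.8 act 39.74 Fa -7.6 Fl 0.4 22.6
cmd 42.2 act 40.12 Fa -7.5 Fl 0.3 22.9
cmd 42.6 act 40.52 Fa -7.5 Fl -0.1 23.2
cmd 43.0 act 40.91 Fa -7.5 Fl -0.2 23.5
cmd 43.4 act 41.33 Fa -7.4 Fl -0.3 23.8
cmd 43.8 act 41.73 Fa -7.5 Fl -0.3 24.1
cmd 44.2 act 42.13 Fa -7.3 Fl 0.2 24.4
cmd 44.6 act 42.51 Fa -7.9 Fl 0.3 24.7
cmd 45.0 act 42.94 Fa -7.4 Fl -0.4 25.0
cmd 45.4 act 43.33 Fa -7.5 Fl 0.1 25.3
cmd 45.8 act 43.72 Fa -7.5 Fl 0.1 25.6
cmd 46.2 act 44.13 Fa -7.4 Fl 0.3 25.9
cmd 46.6 act 44.5 Fa -7.5 Fl -0.1 26.2
cmd 47.0 act 44.9 Fa -7.6 Fl -0.1 26.5
cmd 47.4 act 45.32 Fa -7.2 Fl -0.4 26.8
cmd 47.8 act 45.7 Fa -7.2 Fl 0.2 27.1
cmd 48.2 act 46.09 Fa -7.4 Fl 0.1 27.4
cmd 48.6 act 46.22 Fa -8.7 Fl -0.1 27.7
STOP
```

View pics/g5.png

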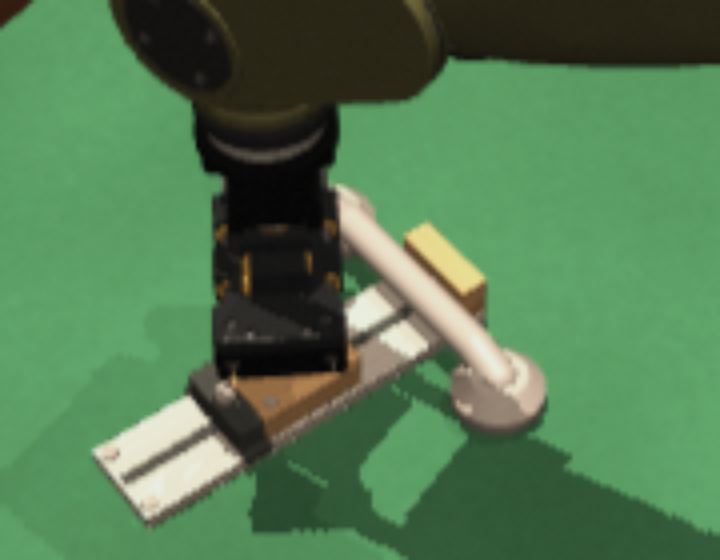

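The force rises and travel stalls at 46.2 mm, as vision predicted (46.0), and the picture shows the jaw against the stop. I'll press two more tiny steps to confirm, then relax, release and retreat.

```bash
python3 - <<'E'
from slide import *
*c,psi=np.load("st.npy"); cmd=np.array(c); base=np.load("base.npy")
def show(t):
    a,l=favg(6); d=np.array(bot.get_tool_pos()[:2])-base
    print(t,"cmd",round((cmd-base)@AX*1e3,1),"act",round(d@AX*1e3,2),"Fa",round(a,1),"Fl",round(l,1),round(bot.get_time_s(),1)); return a
for _ in range(2):
    cmd=cmd+AX*.0004; bot.move_straight([*cmd,.068],velocity=.01); 
    if show("press")<-11: break
for _ in range(3):
    a,l=favg(4)
    cmd=cmd+AX*np.clip(.7*a/KS,-.001,0)   # relax, towards zero force
    bot.move_straight([*cmd,.068],velocity=.02); show("relax")
hand.set_gripper(.03); show("open")
z=.068; p=np.array(bot.get_tool_pos())
bot.move_straight([*cmd,.15],velocity=.06)
bot.move_straight([cmd[0]-.12,cmd[1],.30],velocity=.2)
q=np.array(bot.get_joints()); q[0]=-1.2; bot.goto_joints(q)
print(bot.get_time_s())
for n,(v,u) in (("side",(130,220)),("top",(130,220))):
    im=optics.get_image(n); cv2.imwrite(f"pics/e_{n}.png",cv2.resize(im["frame"][v:v+140,u:u+180,::-1],None,fx=4,fy=4,interpolation=cv2.INTER_CUBIC))
E
```

```text
press cmd 49.0 act 46.25 Fa -10.2 Fl 0.1 28.0
press cmd 49.4 act 46.27 Fa -11.4 Fl 0.1 28.3
relax cmd 48.4 act 46.17 Fa -8.2 Fl 0.1 28.7
relax cmd 47.4 act 46.09 Fa -5.8 Fl 0.2 29.0
relax cmd 46.5 act 46.0 Fa -4.1 Fl -0.5 29.3
open cmd 46.5 act 46.64 Fa 0.4 Fl 0.0 29.9
34.4917
```

View pics/e_side.png

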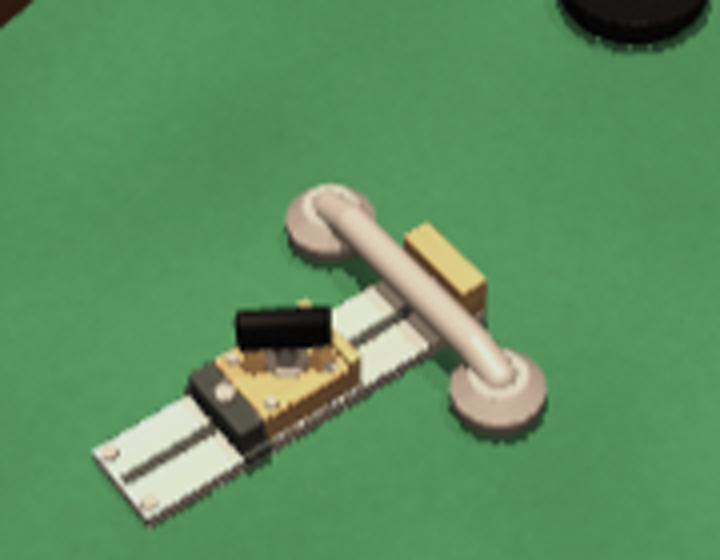

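View pics/e_top.png

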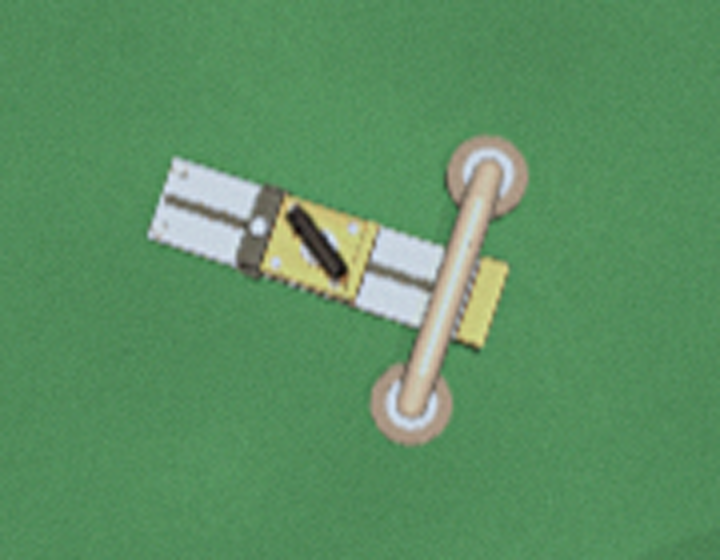

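The top view shows the jaw flush against the stop at about (265,230) in the crop. The bar is about 35° short of a half turn from the track, so about 2.53 rad. The receiver and props are unmoved and the arm is clear.

```bash
python3 -c "
from h import *
bot.sign_off(); print(bot.get_time_s())"
```

```text
the job is handed in; nothing more can be done
the job is handed in; nothing more can be done
```

The clamp is open and the job is handed in; sign-off gave no verdict. The clock read 34.5 s of the 58 s limit just before the last pictures.

- **Knob:** I twisted it loose and unscrewed it in one grasp instead of the suggested two, because the wrist had enough range. The tool turned about 2.56 rad. The top picture afterwards gives about 2.53 rad, above the required 2.3. Sideways force stayed under 4 N while the jaw was locked.
- **Jaw:** I slid it 46.2 mm at a steady 6–8 N, close to the 46.0 mm measured in the pictures. Contact with the stop showed as travel stalling while the force rose to 11.4 N. That is about 4 N on the stop, well under the 16 N limit. I then relaxed the arm, let go and moved clear.
- **Final pictures:** The jaw is flush with the stop in both views, and the receiver lies where it was. The final pictures are crops around the clamp, so I did not re-check the mug and compass; the arm passed well above both.

One reading was wrong: the network took the mug for the knob in the top view. I discarded it and found the knob by its dark colour instead. Wrist moment readings during the twist were noisy, at most 0.37 N m against the expected 0.5. The grip width stayed at 13–14 mm throughout, so the fingers were not slipping on the bar.

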